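Bring the lathe's tailstock up to a spindle and lock its cam lever

ROBOT

A 6-joint arm with a two-finger parallel gripper is mounted at the origin on the work surface. World frame = base frame: x ahead of the robot, y to its left, z up, the work surface at z = 0. Lengths are in m, angles in degrees, forces in N, time in s.
With the tool pointing down it reaches from about 0.4 to 0.825 m from the base axis. Payload 7 kg.
Tool frame: the origin (TCP) lies at the centre of the arm's flange, where the gripper is bolted on; the fingertips stand 178 mm ahead of it and the grasp point (between the pads) lies 159 mm ahead of it; z points along the fingers, y is the line along which they close (so a half turn about z gives the same grasp; the last joint's range is limited). The gripper opens to 88 mm and grips with 3 to 60 N. Pads are 19 mm wide; open, the fingers measure 130 mm over their backs; the gripper's body (78 mm by 193 mm) begins 47 mm behind the grasp point.
Start: joints at [-58.264, 20.546, 0.682, 0, -70.136, -16.507], TCP at [0.177, -0.651, 0.405] pointing down, gripper open.
Joint ranges: [-176.03, 176.03], [-82.01, 121.73], [-58.28, 71.71], [-173.87, 95.51], [-174.79, -0.11], [-173.66, 173.66]. Speed limits (degrees/s): [136.94, 136.94, 172.46, 180, 180, 180].

INTERFACE

Orientations are given as [roll, pitch, yaw] about the fixed x, y, z axes, in that order (R = Rz(yaw) Ry(pitch) Rx(roll)).
In Python, from plant import telemetry, snapshot, workorder, nets gives the robot as it stands.
- The arm moves only by the shell command python3 -m creep 'ROWS'. ROWS is JSON, a list that holds one entry, the list of rows, each a list of 5 numbers: the shift along the tool's x, y, z normalised to -1 to 1, where 1 is 0.2 m, then the turn about the tool's z normalised to -1 to 1, where 1 is pi/2 rad, then the opening, from 0 (shut) to 1 (fully open). In form: [[[x, y, z, spin, hand], ...]]. A call has 1 to 8 rows; each row shifts and turns the commanded pose from where the row before left it, along the tool's axes as they then stand; what a row does not reach is not made up. A row lasts 1/12 s, in which the tool goes at most 41.7 mm and 7.16 degrees, less where a joint would pass 70% of its speed; a pose out of reach is approached as far as the arm can. A call with a number of a shift or a turn outside -1 to 1 is refused whole. A call with a gripper value outside its range is refused whole. The fingers move at their own pace and stop on an object; the grip force is fixed at half the most. Time passes only in rows, so rows that do not move let the fingers close. It gives the time, the measured TCP pose, the force, the opening and the grip force at its end, in the units of the state.
- telemetry.get_obs(): the state, without advancing time (a new reading comes with each control period).
- snapshot(name): name is "scene" or "side" or "wrist"; returns a dict with "frame" (420x560x3 uint8, red, green, blue), "fx", "fy", "cx", "cy" (pixels), "k1" (the pictures are not rectified: a ray, as slopes to the right and down, at radius r is drawn at 1 + k1 r^2 times it, then the intrinsics apply), "rvec" (rotation vector, rad) and "tvec" (3), from world to camera coordinates, as OpenCV has them; the wrist camera has in their place "mount" (4x4, takes a point from camera to tool coordinates, whose origin is the TCP and whose axes are the flange's). Camera axes: x right, y down, z forward; pixel columns grow to the right and rows downward; lengths in m; the calibration is good to about 2 mm. A picture is of the moment at which its call begins: read the wrist's pose just before it. There is no depth.
- workorder.close_job(): hands the job in; it is judged then, once.
Trained networks look in a picture, given as the dict that the camera call returned (one of the last four; its "shot" number tells which), for a name from the list of things; names that differ only in an ending like _2 or _b are one class to them, and where a whole thing is asked for, a point or a joint stands for the part that bears it (a point fixed in the world has none). Each returns a list of dicts, best first, with "confidence" (0 to 1); they miss things now and then, are a little off and sometimes report something else, mostly with a low value. They report only what shows in the picture. A call takes as long as a camera call.
- nets.find_in(picture, query): "uv" ([column, row] in pixels, amid what is visible of it).
- nets.masks_of(picture, query): "region" (420x560 bool, what is visible of it) and "uv" ([column, row] in pixels, amid what is visible of it).
- nets.landmark_of(picture, query): "uv" ([column, row] in pixels: a listed point, or the origin of a listed thing).
The state is a dict: "clock": time; "joint_pos": joint angles; "qvel": joint speeds; "tau": joint torques, N m; "tool_pos": TCP position; "orientation": TCP orientation; "force": force on the tool from outside, world axes, zero at the start; "moment": the same for the moment, N m; "opening": finger opening in m; "gripper_force": force on a finger pad.
Only numpy, scipy, OpenCV 4.12 (cv2) and the standard library are available. Lean on these libraries where they do the work, as an engineer would, in place of code of your own. Each camera call takes 0.05 s, during which the arm holds its last target. There are 200 camera calls.

TASK

The long spindle in the lathe chuck needs its free end supported before turning. Flip the tailstock's red-balled cam lever over to free the tailstock, slide it gently along the bed until its live centre sits fully home in the centre hole in the end of the spindle, then flip the lever right back to lock the tailstock there. Don't ram the spindle, and leave the oil can, piston, chuck key and brush where they are.

Things in the scene. Friction and masses are not known exactly. Their poses are not given: they have to be found in the camera images.
- lathe: Grey bench lathe, bolted down. Origin on the bench under the middle of the bed's width; y runs along the bed from tailstock to headstock, x across it away from the robot, z up. In its frame (mm): black drip tray x -140 to 140, y -360 to 540, rim 18 high; bed y -335 to 295, x -43 to 43, flat top z 115; spindle axis x 0, z 205. See the points for its other parts.
- headstock_top (a point): Middle of the top of the grey headstock, 255 mm above the bench; headstock and blue gear cover fill x -100 to 135, y 270 to 505 mm of the lathe frame. A yellow tin, 56 mm across, stands on it up to 305 mm. The chuck, 80 mm diameter on the spindle axis, and its jaws reach from y = 180 to 260 mm.
- toolpost_top (a point): Top of the steel tool post on the carriage, 229 mm above the bench. The carriage is parked by the chuck and fills x -137 to 65, y 82 to 168 mm of the lathe frame; it is low (153 mm) under and beyond the spindle and does not move.
- tailstock (a joint): Position of the tailstock along the bed in m, 0 to 0.29, growing towards the headstock. With the cam lever free it slides with about 7 N of drag and stays where it is left; with the lever locked it cannot be moved. It stops when its centre is home in the spindle. Mass 2 to 3.5 kg.
- barrel_top (a point): Top of the tailstock's grey barrel, 231 mm above the bench. The barrel is 52 mm in diameter, 100 mm long along the bed, this point its middle, on a foot 112 by 100 mm. 27 mm ahead of this point a small black quill-lock handle lies on the barrel, up to 244 mm above the bench; at the rear (-y) end is a handwheel, 80 mm diameter.
- cam_lever (a joint): Angle of the cam lever in rad about a level axis along the lathe's x. 0 = locked: leans 29 degrees (0.5 rad) from upright to the headstock, on its stop. 1.0 = free: leans as far to the handwheel, on its other stop. It stays where left. At the ball it takes 3 N along its arc; below about 0.3 it begins to grip and stiffens to 6 N. Properly locked: thrown right over to the stop (below 0.15).
- lever_ball (a point): Centre of the red ball, 28 mm diameter, on the end of the cam lever's 10 mm steel arm, on the side of the tailstock away from the robot. It moves on a circle of 100 mm radius about lever_pivot in the upright plane along the bed, that plane 50 mm off the barrel: 223 mm above the bench when locked or free, 235 upright.
- lever_pivot (a point): Centre of the cam lever's pivot, 135 mm above the bench, at x = +76 mm in the lathe frame, riding with the tailstock: 135 mm behind the centre's point along the bed.
- wheel_hub (a point): Middle of the flat outer (rear) end of the handwheel's hub: 24 mm diameter, 205 mm above the bench, on the tailstock's axis. A good place to push the tailstock towards the headstock. Only the wheel's black crank sticks out further, by 19 mm, below it at 168 to 180 mm above the bench.
- centre_tip (a point): Point of the tailstock's live centre (a 60 degree steel cone), on the spindle axis, 205 mm above the bench; 225 mm ahead (+y of the lathe) of wheel_hub.
- shaft: Bright steel spindle of 24 mm diameter held fast in the chuck along the lathe's y; it does not move. Origin at the centre of its free end face; its y axis runs into the chuck. It sticks 40 to 100 mm out of the jaws. In the end face is a centre hole of 11 mm diameter.
- shaft_seat (a point): Where the point of the live centre stands when it is fully home: on the spindle's axis, 9 mm inside its end face.
- oil_can: Red oil can, 68 mm diameter, body 100 mm high with a thin brass spout to 165 mm; stands loose on the bench beyond the lathe. Origin at its underside. 0.3 kg.
- piston: Aluminium motorcycle piston, 66 mm diameter, 55 mm high, standing crown up on the bench beyond the lathe. Origin at its underside.
- chuck_key: T-shaped steel chuck key, 90 mm long, 106 mm over the bar, lying on the bench beyond the lathe, 16 mm high.
- swarf_brush: Brush 200 mm long with a wooden handle, lying in the drip tray on the far side of the bed, below the cam lever; 32 mm high.

How it is judged (in metres and radians):
On the way, in this order (a step that is already met when the one before it is completed fails the run):
1. the cam lever is flipped over, freeing the tailstock (value of joint cam_lever above 0.6 rad), for 0.1 s.
2. the tailstock is slid up until its live centre is home in the spindle (within 2 mm), the lever still free (distance between centre_tip and shaft_seat below 0.002 m and value of joint cam_lever above 0.6 rad), for 0.2 s.
At the end, for the whole second after the job is handed in: The live centre's point is within 2 mm of its home place in the spindle's centre hole, the cam lever is thrown to its locked end (below 0.15 rad), the tailstock is at rest, and the robot has let go (distance between centre_tip and shaft_seat below 0.002 m and value of joint cam_lever below 0.15 rad and velocity of joint tailstock between -0.005 and 0.005 m/s); the robot touches nothing.
It fails at once if the spindle is rammed: more than 60 N on it (contact force between shaft and anything else above 60 N).
It fails at once if the oil can is moved by more than 25 mm or tipped by more than 0.4 rad (distance of oil_can from where it was at the start of the episode above 0.025 m or angle between oil_can's own z axis and vertical above 0.4 rad).
It fails at once if the piston is moved by more than 25 mm (distance of piston from where it was at the start of the episode above 0.025 m).
It fails at once if the chuck key is moved by more than 25 mm (distance of chuck_key from where it was at the start of the episode above 0.025 m).
It fails at once if the swarf brush is moved by more than 25 mm (distance of swarf_brush from where it was at the start of the episode above 0.025 m).
It also fails if it takes over 72 s, if anything falls off the work surface, if the arm or the gripper's body presses on something with over 40 N, if the wrist force passes 120 N, or if a joint passes its speed limit or range.

## Working session

There is one attempt and no reset: what is moved stays moved. The work goes in short steps, Python scripts to look and compute and a shell command to move; the robot and the scene stay as the last step left them, time stands still between calls to the robot, and variables do not carry over. Pictures are saved under pics/ and viewed, at most 10 in all, crops included, and the job is handed in when it is done.

```bash
mkdir -p pics; ls; cat > h.py <<'E'
import numpy as np, cv2, json
from scipy.optimize import least_squares
from scipy.spatial.transform import Rotation as Ro
from plant import telemetry, snapshot, workorder, nets
def cam(p):
    if 'rvec' in p:
        return cv2.Rodrigues(np.array(p['rvec'],float))[0], np.array(p['tvec'],float).ravel()
    o=p['obs']; R=Ro.from_euler('xyz',o['orientation'],degrees=True).as_matrix()
    T=np.eye(4);T[:3,:3]=R;T[:3,3]=o['tool_pos']; W=np.linalg.inv(T@np.array(p['mount']))
    return W[:3,:3],W[:3,3]
def snap(n):
    o=telemetry.get_obs(); p=snapshot(n); p['obs']=o; return p
def proj(p,X):
    R,t=cam(p); c=np.atleast_2d(X)@R.T+t; s=c[:,:2]/c[:,2:]; s=s*(1+p['k1']*(s**2).sum(1,keepdims=True))
    return s*[p['fx'],p['fy']]+[p['cx'],p['cy']]
def ray(p,uv):
    d=(np.array(uv)-[p['cx'],p['cy']])/[p['fx'],p['fy']]; s=d.copy()
    for _ in range(20): s=d/(1+p['k1']*(s@s))
    R,t=cam(p); v=R.T@np.array([*s,1.]); return -R.T@t, v/np.linalg.norm(v)
def atz(p,uv,z):
    c,v=ray(p,uv); return c+v*(z-c[2])/v[2]
def pt(p,name):
    r=nets.landmark_of({k:v for k,v in p.items() if k!='obs'},name)
    return r[0] if r else None
def save(p,n): cv2.imwrite('pics/'+n,p['frame'][:,:,::-1])
E
python3 - <<'E'
from h import *
Z=dict(headstock_top=.255,toolpost_top=.229,barrel_top=.231,lever_ball=.223,lever_pivot=.135,wheel_hub=.205,centre_tip=.205,shaft=.205,shaft_seat=.205,lathe=0,oil_can=0,piston=0,chuck_key=.0,swarf_brush=.018)
for n in ['scene','side','wrist']:
    p=snap(n); save(p,n+'0.png'); print(n,cam(p)[0].T[:,2].round(2),(-cam(p)[0].T@cam(p)[1]).round(3))
    for k,z in Z.items():
        r=pt(p,k)
        if r: print(k,round(r['confidence'],2),np.round(r['uv'],1),atz(p,r['uv'],z)[:2].round(4))
o=telemetry.get_obs();print(o)
E
```

```text
pics
scene [-0.78  0.26 -0.57] [ 1.324 -0.187  0.695]
headstock_top 0.95 [377.6 136.9] [0.4847 0.3422]
toolpost_top 0.61 [274.7 153.2] [0.4425 0.0912]
barrel_top 0.84 [137.8 183.3] [ 0.493  -0.2287]
lever_ball 0.88 [160.4 201.3] [ 0.5656 -0.19  ]
lever_pivot 0.75 [146.1 238.8] [ 0.5629 -0.2327]
wheel_hub 0.95 [ 91.8 202.3] [ 0.4975 -0.3253]
centre_tip 0.71 [199.2 186.2] [ 0.5002 -0.1029]
shaft 0.85 [286.6 171.4] [0.4953 0.1038]
shaft_seat 0.59 [290.7 170.8] [0.4955 0.1139]
lathe 0.7 [244.2 249.8] [ 0.5022 -0.0099]
oil_can 0.64 [321.6 302.8] [0.7311 0.1076]
piston 0.76 [245.4 313.8] [ 0.7102 -0.0598]
chuck_key 0.86 [167.8 339.3] [ 0.7267 -0.2238]
swarf_brush 0.66 [214.6 280.5] [ 0.6085 -0.1051]
side [ 0.38  0.53 -0.75] [ 0.096 -0.651  1.181]
headstock_top 0.66 [200.  149.1] [0.4883 0.3418]
toolpost_top 0.78 [217.9 213.6] [0.4167 0.1119]
barrel_top 0.45 [374.9 288.8] [ 0.6073 -0.3043]
lever_ball 0.8 [336.3 264.8] [ 0.5788 -0.1953]
lever_pivot 0.91 [344.5 296.2] [ 0.5794 -0.2411]
wheel_hub 0.25 [375.4 287.8] [ 0.6242 -0.2934]
centre_tip 0.65 [309.2 216.9] [ 0.626  -0.0211]
shaft_seat 0.
[... 241 characters left out ...]
[ 0.101 -0.672  0.383]
{'clock': 2.25, 'joint_pos': array([-5.82649907e+01,  2.05474540e+01,  6.82001328e-01, -8.38882095e-04,
       -7.01369732e+01, -1.65056727e+01]), 'qvel': array([ 0.06945248, -0.01911351, -0.03892306, -0.00100841,  0.10425682,
       -0.0404223 ]), 'tau': array([-3.05614299e-05, -5.82366443e+01,  2.93314666e+01,  7.00277030e+00,
        1.26200929e-02, -1.43291152e-05]), 'tool_pos': array([ 0.17727616, -0.65128216,  0.40464657]), 'orientation': array([ 1.79997450e+02,  6.72432539e-05, -1.64770948e+02]), 'force': array([ 0.38072901, -0.99649694,  0.18158731]), 'moment': array([ 0.00792419, -0.02419067,  0.00428051]), 'gripper_force': 0.0, 'opening': 0.08774939730029573}
```

View pics/scene0.png

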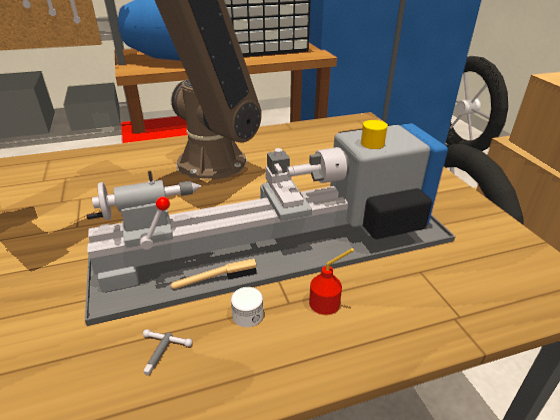

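View pics/side0.png

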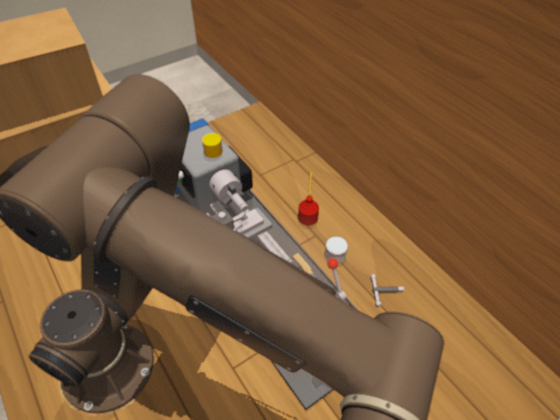

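The scene picture shows the lever ball at about (162,203), leaning toward the headstock, with the tailstock at left and the spindle end near (290,170). In the side picture the ball is at (333,264) and the arm hides the tailstock. The bed runs nearly along world y, with its axis at x≈0.497. The ball is at about (0.572,-0.192), and the tailstock has about 0.215 m to travel.

First I raise and square the tool, then go above the ball.

```bash
python3 -m creep '[[[0,0,-0.12,0.0564,1],[0,0,-0.12,0.0564,1],[0,0,-0.12,0.0564,1],[0,0,0,0,0.6]]]'
python3 -m creep '[[[-0.12,0.14,0,0,0.51],[-0.12,0.14,0,0,0.51],[-0.12,0.14,0,0,0.51],[-0.12,0.14,0,0,0.51],[-0.12,0.14,0,0,0.51],[-0.12,0.14,0,0,0.51],[-0.12,0.14,0,0,0.51],[-0.12,0.14,0,0,0.51]]]'
python3 -m creep '[[[-0.12,0.14,0,0,0.51],[-0.12,0.14,0,0,0.51],[-0.12,0.14,0,0,0.51],[-0.12,0.14,0,0,0.51],[-0.12,0.14,0,0,0.51],[-0.12,0.14,0,0,0.51],[0,0,0,0,0.51],[0,0,0,0,0.51]]]'
python3 - <<'E'
from h import *
Z=dict(barrel_top=.231,lever_ball=.223,lever_pivot=.135,wheel_hub=.205,centre_tip=.205,shaft=.205,shaft_seat=.205)
for n in ['scene','side','wrist']:
    p=snap(n); save(p,n+'1.png')
    for k,z in Z.items():
        r=pt(p,k)
        if r: print(n,k,round(r['confidence'],2),np.round(r['uv'],1),atz(p,r['uv'],z)[:2].round(4))
E
```

```text
clock: 2.58
tool_pos: [0.1772, -0.6519, 0.4826]
orientation: [-179.6, 0.1, 179.7]
force: [-0.3, -0.2, 0.5]
opening: 0.0848
gripper_force: 0.0
clock: 3.25
tool_pos: [0.37, -0.4257, 0.4769]
orientation: [-180.0, 0.0, -180.0]
force: [1.2, 0.0, -0.5]
opening: 0.0448
gripper_force: 0.0
clock: 3.92
tool_pos: [0.5144, -0.2576, 0.4763]
orientation: [180.0, -0.0, -179.8]
force: [-0.6, -1.4, 0.6]
opening: 0.0447
gripper_force: 0.0
scene barrel_top 0.72 [138.3 184.2] [ 0.4971 -0.2279]
scene lever_ball 0.61 [160.6 202.3] [ 0.5694 -0.1899]
scene lever_pivot 0.81 [143.3 241.2] [ 0.5694 -0.2388]
scene wheel_hub 0.56 [ 92.  202.2] [ 0.4972 -0.325 ]
scene centre_tip 0.71 [200.  186.7] [ 0.5028 -0.1016]
scene shaft 0.89 [288.2 170.5] [0.4924 0.1088]
scene shaft_seat 0.69 [289.6 170.7] [0.4943 0.1116]
side barrel_top 0.91 [318.5 288.9] [ 0.4969 -0.2286]
side lever_ball 0.71 [345.4 323.6] [ 0.4952 -0.3314]
side lever_pivot 0.83 [339.1 292.8] [ 0.5742 -0.2254]
side wheel_hub 0.67 [342.9 325.2] [ 0.4954 -0.3252]
side centre_tip 0.61 [287.3 258.5] [ 0.4967 -0.1007]
side shaft 0.66 [246.1 208.8] [0.4983 0.1021]
side shaft_seat 0.59 [243.6 204.9] [0.5002 0.1184]
wrist barrel_top 0.63 [329.4 202.7] [ 0.4976 -0.2278]
wrist lever_pivot 0.81 [311.5 248.3] [ 0.5735 -0.2309]
wrist wheel_hub 0.66 [199.2 194.6] [ 0.4986 -0.3239]
wrist centre_tip 0.89 [487.6 190.1] [ 0.4947 -0.1012]
```

```bash
python3 -m creep '[[[-0.098,0.116,0,0,0.51],[-0.098,0.116,0,0,0.51],[-0.098,0.116,0,0,0.51],[0,0,0,0,0.51],[0,0,0,0,0.51]]]'
python3 - <<'E'
from h import *
p=snap('wrist'); save(p,'wrist2.png')
r=pt(p,'lever_ball')
if r: print(r, atz(p,r['uv'],.223))
print(proj(p,[.573,-.188,.223]))
E
```

```text
clock: 5.53
tool_pos: [0.573, -0.1885, 0.4761]
orientation: [180.0, -0.0, -179.9]
force: [0.2, -0.1, 0.6]
opening: 0.0446
gripper_force: 0.0
{'uv': [287.5, 217.4], 'confidence': 0.87} [ 0.57027364 -0.18574246  0.223     ]
[[284.35454437 220.97862602]]
```

View pics/wrist2.png

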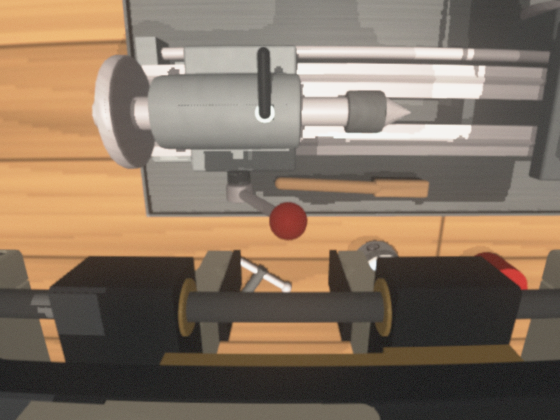

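The wrist view has the ball at (288,221), where I predicted it, and the finger gap is centred on it in y. Next I descend around the ball.

```bash
python3 -m creep '[[[0,0.007,0.108,0,0.51],[0,0,0.108,0,0.51],[0,0,0.108,0,0.51],[0,0,0.1,0,0.51],[0,0,0,0,0.51]]]'
python3 -m creep '[[[0,-0.05,0,0,0.51],[0,-0.05,0,0,0.51],[0,-0.05,0,0,0.51],[0,0,0,0,0.51]]]'
```

```text
clock: 6.05
tool_pos: [0.5703, -0.1889, 0.388]
orientation: [179.9, -0.3, 179.9]
force: [-1.6, -0.4, -0.3]
opening: 0.0449
gripper_force: 0.0
clock: 6.38
tool_pos: [0.5723, -0.2203, 0.3934]
orientation: [-180.0, 0.1, 179.9]
force: [0.1, 0.1, -0.2]
opening: 0.0445
gripper_force: 0.0
```

```bash
python3 -m creep '[[[0,-0.045,0,0,0.51],[0,-0.045,0,0,0.51],[0,-0.045,0,0,0.51],[0,-0.045,0,0,0.51],[0,-0.045,0,0,0.51],[0,-0.045,0,0,0.51],[0,-0.045,0,0,0.51],[0,-0.02,0,0,0.51]]]'
python3 -m creep '[[[0,-0.012,0,0,0.51],[0,0,0,0,0.51]]]'
python3 - <<'E'
from h import *
for n in ['wrist','scene']:
  p=snap(n); save(p,n+'3.png')
  for k,z in dict(lever_ball=.223,centre_tip=.205,wheel_hub=.205).items():
    r=pt(p,k)
    if r: print(n,k,r, atz(p,r['uv'],z))
E
```

```text
clock: 7.05
tool_pos: [0.5717, -0.2864, 0.3907]
orientation: [180.0, -0.1, 179.9]
force: [-0.8, 3.3, -3.6]
opening: 0.0447
gripper_force: 1.9
clock: 7.22
tool_pos: [0.5718, -0.2883, 0.3913]
orientation: [-180.0, -0.1, 180.0]
force: [-0.5, 1.4, -0.6]
opening: 0.0445
gripper_force: 0.4
wrist centre_tip {'uv': [300.2, 278.3], 'confidence': 0.45} [ 0.58182986 -0.27923103  0.205     ]
wrist wheel_hub {'uv': [211.1, 122.6], 'confidence': 0.72} [ 0.49957624 -0.32259998  0.205     ]
scene lever_ball {'uv': [113.0, 212.3], 'confidence': 0.92} [ 0.57762745 -0.2805132   0.223     ]
scene centre_tip {'uv': [200.7, 186.1], 'confidence': 0.92} [ 0.50072772 -0.09965198  0.205     ]
```

View pics/scene3.png

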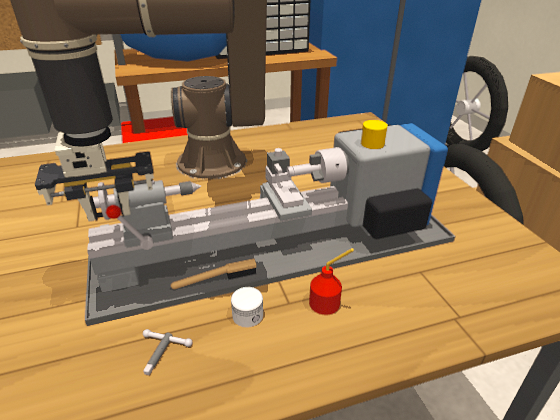

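The scene picture shows the ball at (113,212), leaning toward the handwheel, so the lever is free at about 0.95 rad. I lift clear, close the fingers, and go behind the hub.

```bash
python3 -m creep '[[[0,0.04,0,0,0.51],[0,0,-0.1,0,0.51],[0,0,-0.13,0,0.51],[0,0,-0.13,0,0.51],[0,0,-0.13,0,0.51]]]'
python3 -m creep '[[[0.093,-0.131,0,0,0],[0.093,-0.131,0,0,0],[0.093,-0.131,0,0,0],[0.093,-0.131,0,0,0],[0,0,0,0,0],[0,0,0,0,0]]]'
python3 - <<'E'
from h import *
for n in ['wrist','scene']:
  p=snap(n); save(p,n+'4.png')
  for k,z in dict(lever_ball=.223,centre_tip=.205,wheel_hub=.205).items():
    r=pt(p,k)
    if r: print(n,k,r, atz(p,r['uv'],z))
E
```

```text
clock: 8.03
tool_pos: [0.5719, -0.279, 0.4911]
orientation: [-180.0, -0.0, -180.0]
force: [-0.1, -1.1, 1.1]
opening: 0.0448
gripper_force: 0.0
clock: 8.53
tool_pos: [0.4967, -0.3853, 0.49]
orientation: [-180.0, 0.0, 179.9]
force: [-0.2, 0.1, -0.8]
opening: 0.0104
gripper_force: 0.0
wrist wheel_hub {'uv': [359.2, 209.8], 'confidence': 0.65} [ 0.49845932 -0.32375483  0.205     ]
scene lever_ball {'uv': [112.0, 212.8], 'confidence': 0.98} [ 0.57882838 -0.28234769  0.223     ]
scene centre_tip {'uv': [202.8, 187.1], 'confidence': 0.74} [ 0.50638371 -0.09595031  0.205     ]
scene wheel_hub {'uv': [92.7, 204.2], 'confidence': 0.91} [ 0.50565393 -0.32337818  0.205     ]
```

View pics/wrist4.png

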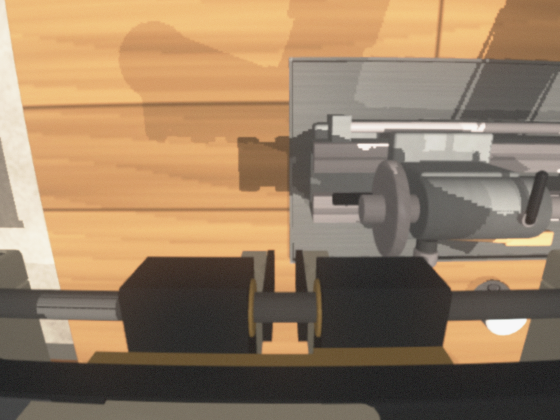

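The wrist view shows the hub end at (360,209), ahead of the fingers and level with them in x. The crank sits below it. Descending and approaching.

```bash
python3 -m creep '[[[0,0,0.138,0,0],[0,0,0.138,0,0],[0,0,0.138,0,0],[0,0,0.14,0,0],[0,0,0,0,0]]]'
python3 -m creep '[[[0,0.03,0,0,0],[0,0.03,0,0,0],[0,0.03,0,0,0],[0,0.03,0,0,0],[0,0.015,0,0,0],[0,0.015,0,0,0],[0,0.015,0,0,0],[0,0.015,0,0,0]]]'
python3 -m creep '[[[0,0.015,0,0,0],[0,0.015,0,0,0],[0,0.015,0,0,0],[0,0.015,0,0,0],[0,0.015,0,0,0],[0,0.015,0,0,0],[0,0.015,0,0,0],[0,0.015,0,0,0]]]'
```

```text
clock: 9.35
tool_pos: [0.4966, -0.3832, 0.3731]
orientation: [179.7, -0.4, 180.0]
force: [-1.6, 0.2, -1.5]
opening: 0.0006
gripper_force: 0.0
clock: 10.02
tool_pos: [0.4977, -0.3482, 0.3794]
orientation: [-180.0, 0.0, -180.0]
force: [-1.0, -0.5, -0.2]
opening: 0.0001
gripper_force: 0.0
clock: 10.68
tool_pos: [0.4976, -0.3253, 0.379]
orientation: [-179.9, -0.0, 180.0]
force: [-0.6, -6.8, -2.3]
opening: 0.0005
gripper_force: 3.6
```

```bash
python3 - <<'E'
from h import *
for n in ['scene','side']:
  p=snap(n); save(p,n+'5.png')
  for k,z in dict(lever_ball=.223,centre_tip=.205,wheel_hub=.205,barrel_top=.231,shaft=.205,shaft_seat=.205).items():
    r=pt(p,k)
    if r: print(n,k,round(r['confidence'],2), atz(p,r['uv'],z).round(4))
E
```

```text
scene lever_ball 0.93 [ 0.5756 -0.2654  0.223 ]
scene centre_tip 0.74 [ 0.4942 -0.0889  0.205 ]
scene wheel_hub 0.58 [ 0.46   -0.2183  0.205 ]
scene barrel_top 0.89 [ 0.5008 -0.2096  0.231 ]
scene shaft 0.83 [0.4951 0.1063 0.205 ]
scene shaft_seat 0.57 [0.4987 0.1096 0.205 ]
side centre_tip 0.9 [ 0.4959 -0.0843  0.205 ]
side wheel_hub 0.7 [ 0.4943 -0.3128  0.205 ]
side barrel_top 0.72 [ 0.4991 -0.2104  0.231 ]
side shaft 0.66 [0.495  0.1004 0.205 ]
side shaft_seat 0.76 [0.498  0.1122 0.205 ]
```

View pics/scene5.png

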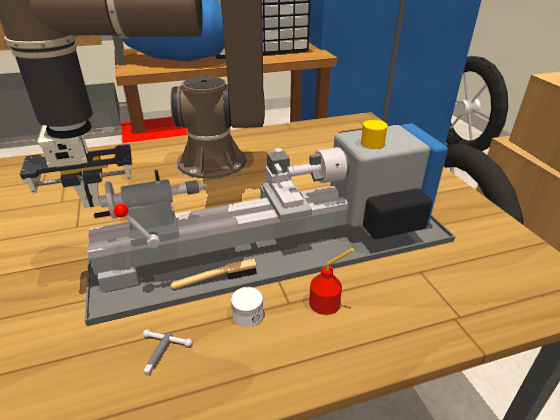

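The tailstock is moving (the tip has gone about 17 mm to y≈-0.085) and the lever is still free. About 0.195 m remains, so I push 0.155 m and then re-measure.

```bash
python3 -m creep '[[[0,0.02,0,0,0],[0,0.025,0,0,0],[0,0.03,0,0,0],[0,0.03,0,0,0],[0,0.03,0,0,0],[0,0.03,0,0,0],[0,0.03,0,0,0],[0,0.03,0,0,0]]]'
python3 -m creep '[[[0,0.03,0,0,0],[0,0.03,0,0,0],[0,0.03,0,0,0],[0,0.03,0,0,0],[0,0.03,0,0,0],[0,0.03,0,0,0],[0,0.03,0,0,0],[0,0.03,0,0,0]]]'
python3 -m creep '[[[0,0.03,0,0,0],[0,0.03,0,0,0],[0,0.03,0,0,0],[0,0.03,0,0,0],[0,0.03,0,0,0],[0,0.03,0,0,0],[0,0.03,0,0,0],[0,0.03,0,0,0]]]'
python3 -m creep '[[[0,0.025,0,0,0],[0,0.02,0,0,0],[0,0.015,0,0,0],[0,0.01,0,0,0],[0,0.01,0,0,0],[0,0,0,0,0]]]'
python3 - <<'E'
from h import *
for n in ['scene','side']:
  p=snap(n); save(p,n+'6.png')
  for k,z in dict(lever_ball=.223,centre_tip=.205,wheel_hub=.205,barrel_top=.231,shaft=.205,shaft_seat=.205).items():
    r=pt(p,k)
    if r: print(n,k,round(r['confidence'],2), atz(p,r['uv'],z).round(4))
p=snap('side')
E
```

```text
clock: 12.05
tool_pos: [0.4975, -0.2799, 0.3791]
orientation: [-179.9, -0.0, 180.0]
force: [-0.6, -7.7, -1.7]
opening: 0.0006
gripper_force: 3.7
clock: 12.72
tool_pos: [0.4973, -0.2318, 0.379]
orientation: [-179.9, -0.1, 180.0]
force: [-0.4, -7.4, -2.2]
opening: 0.0002
gripper_force: 3.7
clock: 13.38
tool_pos: [0.4971, -0.1839, 0.379]
orientation: [-179.9, -0.1, 180.0]
force: [-0.6, -7.6, -0.9]
opening: 0.0005
gripper_force: 3.7
clock: 13.88
tool_pos: [0.4971, -0.1677, 0.379]
orientation: [-180.0, -0.1, -180.0]
force: [-2.2, -4.0, 0.9]
opening: 0.0007
gripper_force: 2.3
scene lever_ball 0.61 [ 0.5743 -0.1093  0.223 ]
scene centre_tip 0.66 [0.4905 0.0712 0.205 ]
scene wheel_hub 0.82 [ 0.4943 -0.155   0.205 ]
scene barrel_top 0.77 [ 0.5078 -0.0586  0.231 ]
scene shaft 0.55 [0.4843 0.1106 0.205 ]
scene shaft_seat 0.74 [0.4994 0.1103 0.205 ]
side centre_tip 0.73 [0.4892 0.067  0.205 ]
side wheel_hub 0.74 [ 0.4949 -0.1609  0.205 ]
side barrel_top 0.95 [ 0.4977 -0.0543  0.231 ]
side shaft 0.48 [0.4964 0.1012 0.205 ]
side shaft_seat 0.72 [ 0.5016 -0.1974  0.205 ]
```

```bash
python3 -m creep '[[[0,0.015,0,0,0],[0,0.015,0,0,0],[0,0.015,0,0,0],[0,0.015,0,0,0],[0,0.015,0,0,0],[0,0.015,0,0,0],[0,0.015,0,0,0],[0,0.01,0,0,0]]]'
python3 -m creep '[[[0,0.006,0,0,0],[0,0.006,0,0,0],[0,0.006,0,0,0],[0,0.006,0,0,0],[0,0.006,0,0,0],[0,0.006,0,0,0]]]'
```

```text
clock: 15.3
tool_pos: [0.497, -0.1449, 0.379]
orientation: [-179.9, -0.1, 180.0]
force: [-2.7, -6.5, -0.2]
opening: 0.0005
gripper_force: 3.6
clock: 15.8
tool_pos: [0.497, -0.1379, 0.379]
orientation: [-179.9, -0.1, 180.0]
force: [-3.0, -7.5, 1.0]
opening: 0.0003
gripper_force: 3.5
```

```bash
python3 -m creep '[[[0,0.005,0,0,0],[0,0.005,0,0,0],[0,0.005,0,0,0],[0,0.005,0,0,0]]]'
```

```text
clock: 16.13
tool_pos: [0.497, -0.1339, 0.379]
orientation: [-179.9, -0.1, 180.0]
force: [-2.0, -6.8, 0.1]
opening: 0.0002
gripper_force: 3.5
```

```bash
python3 -m creep '[[[0,0.005,0,0,0],[0,0.005,0,0,0],[0,0.005,0,0,0]]]'
```

```text
clock: 16.38
tool_pos: [0.497, -0.1309, 0.379]
orientation: [-179.9, -0.1, 180.0]
force: [-2.8, -6.3, 0.6]
opening: 0.0004
gripper_force: 3.5
```

```bash
python3 -m creep '[[[0,0.005,0,0,0],[0,0.005,0,0,0]]]'
```

```text
clock: 16.55
tool_pos: [0.497, -0.1289, 0.379]
orientation: [-179.9, -0.1, 180.0]
force: [-2.5, -6.4, 0.0]
opening: 0.0002
gripper_force: 3.5
```

```bash
python3 -m creep '[[[0,0.005,0,0,0],[0,0.005,0,0,0]]]'
```

```text
clock: 16.72
tool_pos: [0.497, -0.1269, 0.379]
orientation: [-179.9, -0.1, 180.0]
force: [-3.0, -7.4, 0.0]
opening: 0.0002
gripper_force: 3.5
```

```bash
python3 -m creep '[[[0,0.004,0,0,0],[0,0.004,0,0,0]]]'
```

```text
clock: 16.88
tool_pos: [0.497, -0.1255, 0.379]
orientation: [-179.9, -0.1, 180.0]
force: [-2.2, -13.5, -1.7]
opening: 0.0002
gripper_force: 6.7
```

```bash
python3 -m creep '[[[0,0.004,0,0,0],[0,0.004,0,0,0]]]'
```

```text
clock: 17.05
tool_pos: [0.497, -0.1249, 0.3791]
orientation: [-179.8, -0.1, 180.0]
force: [-0.1, -21.7, -3.9]
opening: 0.0005
gripper_force: 10.9
```

```bash
python3 - <<'E'
from h import *
p=snap('scene'); save(p,'scene7.png')
cv2.imwrite('pics/crop7.png',cv2.resize(p['frame'][130:250,150:350,::-1],None,fx=4,fy=4,interpolation=cv2.INTER_CUBIC))
for k,z in dict(lever_ball=.223,centre_tip=.205,shaft=.205,shaft_seat=.205).items():
    r=pt(p,k)
    if r: print(k,round(r['confidence'],2), atz(p,r['uv'],z).round(4))
E
```

```text
lever_ball 0.86 [ 0.5716 -0.0732  0.223 ]
centre_tip 0.88 [0.4977 0.108  0.205 ]
shaft 0.8 [0.4892 0.1036 0.205 ]
shaft_seat 0.76 [0.5005 0.1137 0.205 ]
```

View pics/crop7.png

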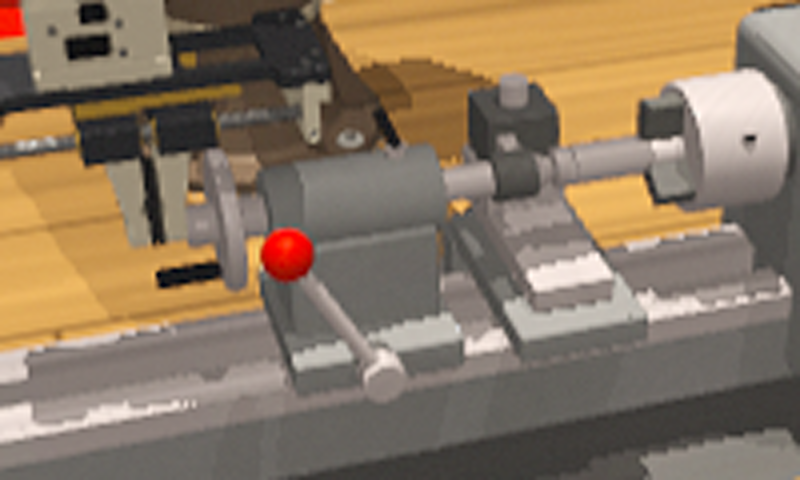

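The force rose from 7 to 22 N with the tool nearly stopped. The crop shows the cone buried in the spindle end at about (550,165) and the ball at (287,255), still leaning to the handwheel. The centre is home, so I dwell, back off, and return to the ball.

```bash
python3 -m creep '[[[0,0,0,0,0],[0,0,0,0,0],[0,0,0,0,0],[0,0,0,0,0]]]'
python3 -m creep '[[[0,-0.03,0,0,0],[0,-0.06,0,0,0],[0,-0.06,0,0,0],[0,0,-0.13,0,0],[0,0,-0.14,0,0],[0,0,-0.14,0,0],[0,0,-0.14,0,0]]]'
python3 -m creep '[[[-0.095,0.1075,0,0,0.51],[-0.095,0.1075,0,0,0.51],[-0.095,0.1075,0,0,0.51],[-0.095,0.1075,0,0,0.51],[0,0,0,0,0.51],[0,0,0,0,0.51]]]'
python3 - <<'E'
from h import *
for n in ['wrist','scene']:
  p=snap(n); save(p,n+'8.png')
  for k,z in dict(lever_ball=.223,centre_tip=.205,barrel_top=.231,lever_pivot=.135).items():
    r=pt(p,k)
    if r: print(n,k,round(r['confidence'],2),r['uv'], atz(p,r['uv'],z).round(4))
E
```

```text
clock: 17.63
tool_pos: [0.497, -0.125, 0.3791]
orientation: [-179.8, -0.1, 180.0]
force: [-0.9, -16.2, -2.2]
opening: 0.0002
gripper_force: 8.7
clock: 18.22
tool_pos: [0.4976, -0.1537, 0.4904]
orientation: [180.0, 0.0, 180.0]
force: [1.3, 1.1, 0.1]
opening: 0.0003
gripper_force: 0.0
clock: 18.72
tool_pos: [0.5747, -0.0665, 0.4883]
orientation: [180.0, -0.1, -179.9]
force: [-0.6, -1.2, -0.2]
opening: 0.0348
gripper_force: 0.0
wrist lever_ball 0.77 [286.0, 210.3] [ 0.5703 -0.0646  0.223 ]
wrist centre_tip 0.65 [519.4, 111.1] [0.496  0.1143 0.205 ]
wrist barrel_top 0.65 [361.6, 105.9] [ 0.4945 -0.0142  0.231 ]
wrist lever_pivot 0.64 [331.3, 185.5] [ 0.5713 -0.0187  0.135 ]
scene lever_ball 0.84 [217.2, 193.7] [ 0.5718 -0.0753  0.223 ]
scene centre_tip 0.96 [289.9, 171.5] [0.4982 0.111  0.205 ]
scene barrel_top 0.62 [236.4, 171.0] [ 0.5037 -0.0178  0.231 ]
scene lever_pivot 0.82 [244.2, 224.3] [ 0.5759 -0.0225  0.135 ]
```

View pics/wrist8.png

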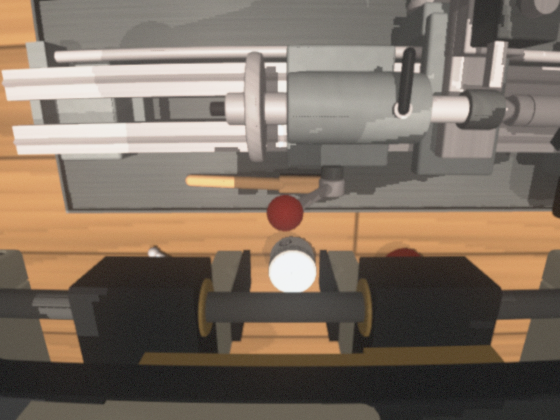

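The wrist view has the ball at (285,213), centred between the fingers. Descending and throwing the lever toward the headstock.

```bash
python3 -m creep '[[[0,0,0.123,0,0.51],[0,0,0.123,0,0.51],[0,0,0.123,0,0.51],[0,0,0.12,0,0.51],[0,0,0,0,0.51]]]'
python3 -m creep '[[[0,0.045,0,0,0.51],[0,0.045,0,0,0.51],[0,0.045,0,0,0.51],[0,0.045,0,0,0.51],[0,0.045,0,0,0.51],[0,0.045,0,0,0.51],[0,0.045,0,0,0.51],[0,0.045,0,0,0.51]]]'
python3 -m creep '[[[0,0.025,0,0,0.51],[0,0.025,0,0,0.51],[0,0.02,0,0,0.51],[0,0.015,0,0,0.51]]]'
```

```text
clock: 19.63
tool_pos: [0.5722, -0.0672, 0.3865]
orientation: [180.0, -0.4, 180.0]
force: [-0.5, -0.4, -0.8]
opening: 0.0449
gripper_force: 0.0
clock: 20.3
tool_pos: [0.5737, 0.0059, 0.3919]
orientation: [180.0, 0.1, -180.0]
force: [0.5, -2.9, 2.0]
opening: 0.0445
gripper_force: 1.5
clock: 20.63
tool_pos: [0.5735, 0.0223, 0.3905]
orientation: [-180.0, -0.1, -180.0]
force: [1.4, -4.3, -4.1]
opening: 0.0448
gripper_force: 2.2
```

```bash
python3 -m creep '[[[0,0.012,0,0,0.51],[0,0.012,0,0,0.51],[0,0.012,0,0,0.51],[0,0.01,0,0,0.51]]]'
```

```text
clock: 20.97
tool_pos: [0.5731, 0.0307, 0.3902]
orientation: [-179.9, -0.2, 180.0]
force: [0.6, -6.5, -5.2]
opening: 0.0443
gripper_force: 3.0
```

```bash
python3 -m creep '[[[0,0.008,0,0,0.51],[0,0.008,0,0,0.51]]]'
```

```text
clock: 21.13
tool_pos: [0.5729, 0.0337, 0.39]
orientation: [-179.9, -0.2, 179.9]
force: [0.7, -7.0, -5.0]
opening: 0.0448
gripper_force: 3.3
```

```bash
python3 -m creep '[[[0,0.006,0,0,0.51],[0,0.006,0,0,0.51]]]'
```

```text
clock: 21.3
tool_pos: [0.5728, 0.036, 0.3899]
orientation: [-179.9, -0.2, 179.9]
force: [0.7, -6.6, -6.2]
opening: 0.0449
gripper_force: 3.7
```

```bash
python3 -m creep '[[[0,0.006,0,0,0.51],[0,0.006,0,0,0.51]]]'
```

```text
clock: 21.47
tool_pos: [0.5727, 0.038, 0.3898]
orientation: [-179.9, -0.3, 179.9]
force: [1.0, -13.2, -7.5]
opening: 0.0449
gripper_force: 7.0
```

The force jumped to 13 N at the expected end of travel, so the lever is on its stop. I centre the fingers, lift away, and check.

```bash
python3 -m creep '[[[0,-0.043,0,0,0.51],[0,0,0,0,0.51],[0,0,-0.1,0,0.51],[0,0,-0.15,0,0.51],[0,0,-0.15,0,0.51],[0,0,-0.15,0,0.51],[0,0,0,0,0.51],[0,0,0,0,0.51]]]'
python3 - <<'E'
from h import *
for n in ['wrist','scene']:
  p=snap(n); save(p,n+'9.png')
  for k,z in dict(lever_ball=.223,centre_tip=.205,lever_pivot=.135).items():
    r=pt(p,k)
    if r: print(n,k,round(r['confidence'],2),r['uv'], atz(p,r['uv'],z).round(4))
E
```

```text
clock: 22.13
tool_pos: [0.5738, 0.0308, 0.5036]
orientation: [179.9, 0.3, -180.0]
force: [-0.7, 1.3, -0.7]
opening: 0.0447
gripper_force: 0.0
wrist lever_ball 0.64 [281.3, 201.4] [0.5683 0.0295 0.223 ]
wrist centre_tip 0.76 [387.0, 105.2] [0.4945 0.113  0.205 ]
wrist lever_pivot 0.8 [237.1, 181.8] [ 0.5721 -0.0172  0.135 ]
scene lever_ball 0.57 [266.2, 185.9] [0.5727 0.0308 0.223 ]
scene centre_tip 0.92 [293.0, 168.6] [0.4871 0.1227 0.205 ]
scene lever_pivot 0.59 [242.1, 222.8] [ 0.5689 -0.0256  0.135 ]
```

View pics/scene9.png

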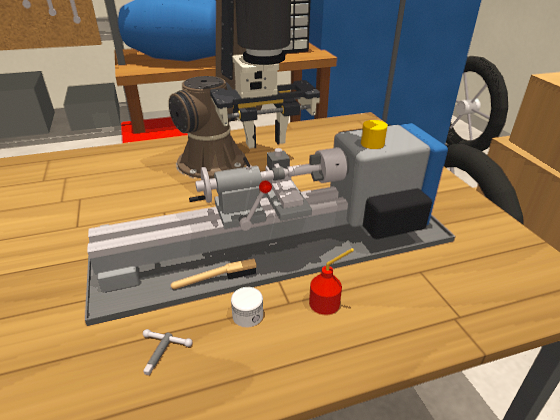

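The scene picture shows the ball at (265,187), thrown to the headstock side, with the centre in the spindle. The gripper is clear and the loose items haven't moved, so I hand in the job.

```bash
python3 -c "
from plant import workorder
print(workorder.close_job())"
```

```text
the job is handed in; nothing more can be done
None
```

I freed the tailstock, slid its live centre home in the spindle (22 N peak push), and threw the lever back to its locked stop. I then backed the arm clear and handed in at about 22 s; the hand-in gave no verdict.

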